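# Clear the stationery pile into the desk set

## Task

Someone left the stationery in one pile on the desk. Take the pile apart from the top down, one thing at a time, and put each in its own place in the black desk set: the clip tin in the round dish, the tape roll flat on the spindle with the post through its hole, the note block flat in the square tray and the card box flat in the oblong tray, both squared up with their trays and right way up. Do not let anything tip over and do not shift the spectacles.

Things in the scene. Friction and masses are not known exactly. Their poses are not given: they have to be found in the camera images.
- cardbox: Bottom of the pile: plain brown lidded card box (business cards), 68 (its x) x 104 (its y) x 40 mm high, closed. Origin: centre of its underside; z up. The pile stands on the desk: card box, note block, tape roll, tin, from the bottom up.
- notes: Second in the pile: square block of white note paper, 64 x 64 x 34 mm high, one solid block. Origin: centre of its underside; x and y along its sides, z up.
- tape: Third in the pile, lying flat: tan roll of tape, rigid ring, 56 mm across, hole 30 mm across, 25 mm high. Origin: on its axis at its underside; z up.
- tin: Top of the pile: small round closed metal tin of paper clips, 42 mm across, 30 mm high. Origin: centre of its underside; z up.
- dish: Round black dish with a grey floor, fixed to the desk, for the tin: 68 mm outside, 60 mm inside, inner floor 4 mm and rim 10 mm above the desk. Where it stands changes from start to start. Origin: centre of its underside, on the desk; z up.
- spindle: Black tape spindle, fixed to the desk: flat round base 72 mm across and 8 mm high with an upright metal post in its middle, 11 mm thick, its tip 40 mm above the desk. Where it stands changes from start to start. Origin: centre of its underside, on the desk; z up.
- notetray: Square black tray with a grey floor, fixed to the desk, for the note block: 92 x 92 mm outside, 84 x 84 mm inside, inner floor 4 mm and rim 12 mm above the desk. Where it stands changes from start to start. Origin: centre of its underside, on the desk; x and y along its sides, z up.
- cardtray: Oblong black tray with a grey floor, fixed to the desk, for the card box: 96 (its x) x 132 (its y) mm outside, 88 x 124 mm inside, inner floor 4 mm and rim 12 mm above the desk. Where it stands changes from start to start. Origin: centre of its underside, on the desk; z up.
- glasses: Folded pair of black spectacles standing on the desk, light and loose, about 130 (its y) x 30 (its x) x 46 mm high; not to be moved. Origin: at the desk, in the middle of the lens plane, the temples lie on its +x side; z up.
There are look-alikes about, which are no part of the job. What is shaped like the tape but blue or yellow is not meant.

How it is judged:
On the way, in this order (a step that is already met when the one before it is completed fails the run):
1. the clip tin stands in the round dish (horizontal distance between tin and dish below 0.013 m and z of tin in the frame of dish between 0.001 and 0.007 m and angle between tin's own z axis and vertical below 0.12 rad), for 0.2 s.
2. the tape roll lies on the spindle's base with the post through its hole (horizontal distance between tape and spindle below 0.013 m and z of tape in the frame of spindle between 0.005 and 0.011 m and angle between tape's own z axis and vertical below 0.12 rad), for 0.2 s.
3. the note block lies in the square tray (horizontal distance between notes and notetray below 0.017 m and z of notes in the frame of notetray between 0.001 and 0.007 m and angle between notes's own z axis and vertical below 0.12 rad and (angle between the x axis of notes and the x axis of notetray, either way round below 0.26 rad or angle between the x axis of notes and the y axis of notetray, either way round below 0.26 rad)), for 0.2 s.
4. the card box lies in the oblong tray (horizontal distance between cardbox and cardtray below 0.017 m and z of cardbox in the frame of cardtray between 0.001 and 0.007 m and angle between cardbox's own z axis and vertical below 0.12 rad and angle between the x axis of cardbox and the x axis of cardtray, either way round below 0.26 rad), for 0.2 s.
At the end, for the whole second after the job is handed in: Tin in dish, tape roll on spindle (centres within 13 mm); note block in square tray, card box in oblong tray (centres within 17 mm, sides within 15 degrees of the tray's); each underside within 3 mm of its place's floor, upright within 0.12 rad, at rest (all of step 1 and all of step 2 and all of step 3 and all of step 4 and linear speed of each of tin, tape, notes, cardbox below 0.02 m/s); the robot touches nothing.
It fails at once if one of the four things is tipped over (more than 0.7 rad) (angle between any of tin, tape, notes, cardbox's own z axis and vertical above 0.7 rad).
It fails at once if the spectacles are shifted by more than 15 mm (distance of glasses from where it was at the start of the episode above 0.015 m).
It also fails if it takes over 131 s, if anything falls off the work surface, if the arm or the gripper's body presses on something with over 40 N, if the wrist force passes 120 N, or if a joint passes its speed limit or range.

## Robot

A 7-joint arm with a two-finger parallel gripper is mounted at the origin on the work surface. World frame = base frame: x ahead of the robot, y to its left, z up, the work surface at z = 0. Lengths are in m, angles in rad, forces in N, time in s.
With the tool pointing down it reaches from about 0.4 to 0.85 m from the base axis. Payload 4.5 kg.
Tool frame: the origin (TCP) lies midway between the tips of the shut fingers; the grasp point (between the pads) lies 19 mm behind it; z points along the fingers, y is the line along which they close (so a half turn about z gives the same grasp; the last joint's range is limited). The gripper opens to 85 mm and grips with 20 to 120 N. Pads are 22 mm wide; open, the fingers measure 114 mm over their backs; the gripper's body (76 mm by 85 mm) begins 54 mm behind the grasp point. The pads swing forward as they close: fully open they stand 13 mm farther back than shut.
Start: joints at [-1.17, 0.689, -0.195, 1.565, 0.157, 0.902, -0.215], TCP at [0.224, 0.583, 0.231] pointing down, gripper open.
Joint ranges: [-3.01, 3.01], [-0.46, 2.08], [-1.47, 1.51], [0.13, 2.56], [-1, 4.14], [0.04, 2.09], [-2.66, 2.66]. Speed limits (rad/s): [2.57, 2.57, 3.14, 3.14, 3.14, 3.14, 3.14].

## Interface

Orientations are given as [roll, pitch, yaw] about the fixed x, y, z axes, in that order (R = Rz(yaw) Ry(pitch) Rx(roll)).
In Python, from rig import arm, grab_frame gives the robot as it stands. Calls block until the motion is done:
- arm.move_pose(position, orientation): joint-space move of the TCP to a pose.
- arm.servo_line(position, rate=0.15, attitude=None, contact_N=None): straight line of the TCP; attitude=None keeps the orientation; rate is the mean speed in m/s. With contact_N (N) it stops when the force on the tool has changed by that much, and returns True; else False.
- arm.goto_joints(angles): joint-space move.
- arm.grip(opening): finger opening in m; the grip force is fixed at half the most; returns when the fingers have stopped.
- arm.sleep(seconds).
- arm.inverse_kinematics(position, orientation): joint angles nearest the present ones, or None.
- arm.get_state(): the state.
- grab_frame(name): name is "side" or "top"; returns a dict with "frame" (480x640x3 uint8, red, green, blue), "range_z" (480x640 float32, m along the optical axis (not along the pixel's ray), 0 where there is no reading), "K" (3x3 intrinsics, pixels), "R" (3x3) and "t" (3): a world point X has camera coordinates R X + t. Camera axes: x right, y down, z forward; pixel columns grow to the right and rows downward; lengths in m; the calibration is good to about 2 mm. A picture is of the moment at which its call begins.
A pose or a line that the arm cannot do raises arm.IKError and nothing moves.
- arm.sign_off(): hands the job in; it is judged then, once.
The state is a dict: "t": time; "joint_positions": joint angles; "qvel": joint speeds; "joint_efforts": joint torques, N m; "tcp_pos": TCP position; "orientation": TCP orientation; "force": force on the tool from outside, world axes, zero at the start; "wrist_torque": the same for the moment, N m; "gripper_width": finger opening in m; "grasp_force": force on a finger pad.
Only numpy, scipy, OpenCV 4.12 (cv2) and the standard library are available. Lean on these libraries where they do the work, as an engineer would, in place of code of your own. Each camera call takes 0.05 s, during which the arm holds its last target. There are 200 camera calls.

## Working session

There is one attempt and no reset: what is moved stays moved. The work goes in short steps, each a Python script; the robot and the scene stay as the last script left them, time stands still between calls to the robot, and variables do not carry over. Pictures are saved under pics/ and viewed, at most 14 in all, crops included, and the job is handed in when it is done.

```bash
ls; mkdir -p pics
python3 - <<'E'
from rig import arm, grab_frame
import cv2,numpy as np,pickle
d={n:grab_frame(n) for n in("side","top")}
pickle.dump(d,open("f0.pkl","wb"))
for n in d:
    cv2.imwrite(f"pics/{n}0.png",d[n]["frame"][:,:,::-1]); print(n,d[n]["K"].round(1).tolist(),d[n]["R"].round(3).tolist(),d[n]["t"].round(3).tolist(),(-d[n]["R"].T@d[n]["t"]).round(3))
s=arm.get_state();print(s["tcp_pos"],s["orientation"],s["t"])
E
```

```text
pics
side [[465.5, 0.0, 315.8], [0.0, 465.5, 244.1], [0.0, 0.0, 1.0]] [[-0.744, -0.668, 0.009], [-0.455, 0.496, -0.739], [0.489, -0.554, -0.674]] [0.387, 0.288, 0.65] [0.101 0.476 0.647]
top [[575.8, 0.0, 321.3], [0.0, 575.8, 238.7], [0.0, 0.0, 1.0]] [[0.027, -1.0, -0.001], [-0.984, -0.026, -0.178], [0.178, 0.005, -0.984]] [0.043, 0.516, 1.075] [0.315 0.051 1.15 ]
[0.22397356 0.58287813 0.23058348] [-3.13998714e+00  1.06566453e-04  2.77487153e+00] 0.1
```

View pics/side0.png

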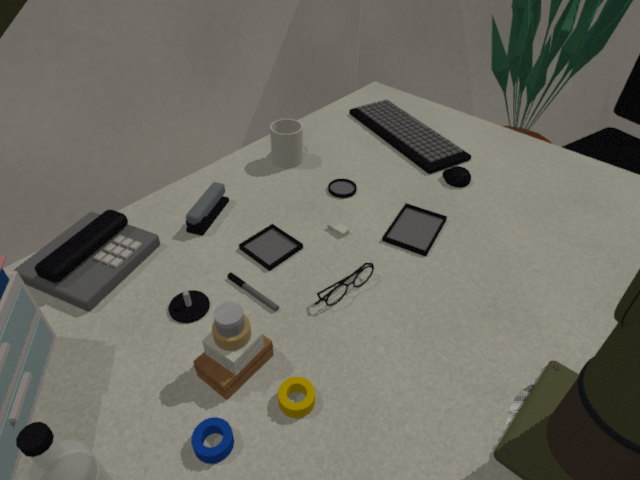

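View pics/top0.png

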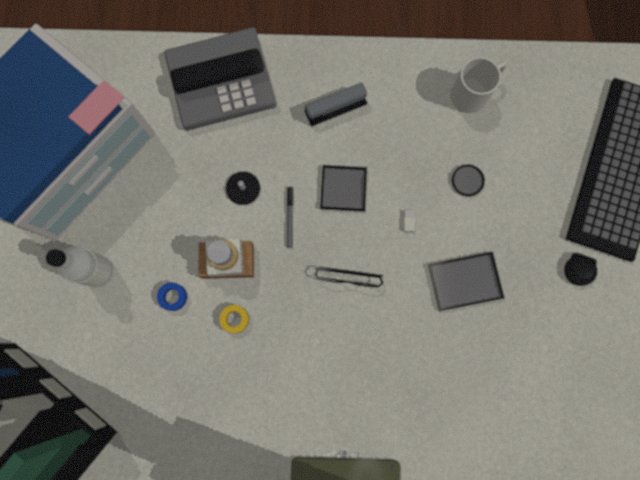

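The side view shows the pile: tin (229,318), tape (232,335), notes (233,348), box (233,365). In the top view the tin is at (220,251), with the places at dish (468,180), spindle (243,187), square tray (344,188) and oblong tray (466,281).
Possible mix-ups (top view pixels):
- **Tape:** pile ring (220,253) is tan; the blue ring (172,296) and yellow ring (234,319) are not meant.
- **Tin:** pile top (220,251); not the mug (476,85), bottle (75,262) or eraser (408,220).
- **Dish:** (468,180); not the mouse (580,268).
- **Trays:** distinguished by shape; not the phone or stapler.

```bash
cat > h.py <<'E'
import numpy as np,cv2
from rig import arm, grab_frame
def ray(f,uv,z):
    uv=np.atleast_2d(np.asarray(uv,float)); K,R,t=f["K"],f["R"],f["t"]
    c=-R.T@t; d=np.c_[uv,np.ones(len(uv))]@np.linalg.inv(K).T@R
    return c+d*((z-c[2])/d[:,2])[:,None]
def cloud(f):
    z=f["range_z"]; v,u=np.mgrid[:480,:640]
    P=np.stack([u,v,np.ones_like(u)],-1)*z[...,None].astype(float)
    P=(P@np.linalg.inv(f["K"]).T.astype(float)).reshape(480,640,3) if False else np.einsum('ij,vuj->vui',np.linalg.inv(f["K"]),P)
    W=(P-f["t"])@f["R"]; W[z==0]=np.nan
    return W
def tri(fa,pa,fb,pb):
    P=[f["K"]@np.c_[f["R"],f["t"]] for f in(fa,fb)]
    X=cv2.triangulatePoints(P[0],P[1],np.float64(pa).reshape(2,1),np.float64(pb).reshape(2,1)).ravel()
    return X[:3]/X[3]
def layer(f,xy,r,z0,z1):
    W=cloud(f); m=(np.hypot(W[...,0]-xy[0],W[...,1]-xy[1])<r)&(W[...,2]>z0)&(W[...,2]<z1)
    return W[m]
E
python3 - <<'E'
from h import *
import pickle
d=pickle.load(open("f0.pkl","rb"));T,S=d["top"],d["side"]
seeds={"dish":((468,180),(342,188)),"spindle":((236,190),(180,308)),"notetray":((344,188),(270,246)),"cardtray":((466,281),(414,229)),"glasses":((345,277),(344,286))}
for n,(a,b) in seeds.items():
    cen=[]
    for f,s,nm in((T,a,"top"),(S,b,"side")):
        g=cv2.cvtColor(f["frame"],cv2.COLOR_RGB2GRAY); m=(g<100 if n!="glasses" else g<70).astype(np.uint8)
        cs,_=cv2.findContours(m,cv2.RETR_EXTERNAL,cv2.CHAIN_APPROX_NONE)
        c=max((c for c in cs if len(c)>15),key=lambda c:cv2.pointPolygonTest(c,s,True))
        M=cv2.moments(c);p=(M["m10"]/M["m00"],M["m01"]/M["m00"]);cen.append(p)
        h={"spindle":.006,"glasses":.02}.get(n,.007); P=ray(f,c.reshape(-1,2),h)
        r=cv2.minAreaRect((P[:,:2]*1000).astype(np.float32)); W=cloud(f);mm=np.zeros_like(m);cv2.drawContours(mm,[c],-1,1,-1)
        zz=W[...,2][mm>0]
        print(n,nm,np.round(p,1),"rect",np.round(r[0],1),np.round(r[1],1),round(r[2],1),"z pct",np.nanpercentile(zz,[5,50,95]).round(4))
    print("   tri",tri(T,cen[0],S,cen[1]).round(4))
c0=np.nanmedian(cloud(T)[246:256,215:225].reshape(-1,3),0);print("tin",c0)
for f in(T,S):
    P=layer(f,c0[:2],.1,.01,.2);h,e=np.histogram(P[:,2],np.arange(0,.15,.004));print([(round(x,3),int(k)) for x,k in zip(e,h) if k])
    for nm,a,b in(("tin",.121,.14),("tape",.092,.105),("notes",.068,.08),("box",.034,.046)):
        Q=P[(P[:,2]>a)&(P[:,2]<b)]
        if len(Q)>4:
            r=cv2.minAreaRect((Q[:,:2]*1000).astype(np.float32));print(nm,len(Q),np.median(Q[:,2]).round(4),np.round(r[0],1),np.round(r[1],1),round(r[2],1))
a=cv2.resize(T["frame"][225:305,180:280],(600,480),interpolation=2);b=cv2.resize(S["frame"][295:405,180:290],(480,480),interpolation=2)
cv2.imwrite("pics/crop0.png",cv2.resize(np.hstack([a,b]),(800,356))[:,:,::-1])
E
```

```text
dish top [467.2 180.1] rect [ 652.8 -240. ] [69.1 68.3] 63.7 z pct [-0.0008  0.004   0.0099]
dish side [341.6 188.3] rect [ 651.7 -236.6] [69.2 76.4] 42.7 z pct [-0.0001  0.0041  0.0097]
   tri [ 0.6536 -0.24    0.004 ]
spindle top [242.2 187.8] rect [624.8 221.5] [71.7 70.2] 48.0 z pct [0.0023 0.0068 0.0124]
spindle side [188.5 306.9] rect [624.  223.7] [71.9 76. ] 61.8 z pct [0.0017 0.0074 0.0187]
   tri [0.6255 0.2229 0.0019]
notetray top [342.9 188. ] rect [629.3  15.6] [94.2 95. ] 88.4 z pct [-0.0006  0.0038  0.0117]
notetray side [270.2 247. ] rect [630.2  16.5] [101.8 103.1] 88.1 z pct [0.0011 0.0044 0.0119]
   tri [0.6302 0.0157 0.0037]
cardtray top [465.4 280.8] rect [ 445.3 -231.8] [ 97.5 134.4] 12.7 z pct [-0.0003  0.0038  0.0118]
cardtray side [414.3 229.5] rect [ 444.9 -230.1] [100.2 148.3] 12.7 z pct [0.0011 0.004  0.0116]
   tri [ 4.457e-01 -2.334e-01  3.000e-04]
glasses top [338.3 280.5] rect [437.1  18.9] [ 2.  17.7] 1.5 z pct [0.0018 0.0347 0.0421]
glasses side [345.5 284.7] rect [441.5   4. ] [148.5  38. ] 81.9 z pct [-0.0021  0.0017  0.041 ]
   tri [0.4338 0.0212 
[... 1299 characters left out ...]
.048), 99), (np.float64(0.052), 77), (np.float64(0.056), 100), (np.float64(0.06), 83), (np.float64(0.064), 101), (np.float64(0.068), 135), (np.float64(0.072), 506), (np.float64(0.076), 53), (np.float64(0.08), 65), (np.float64(0.084), 61), (np.float64(0.088), 60), (np.float64(0.092), 72), (np.float64(0.096), 299), (np.float64(0.1), 62), (np.float64(0.104), 39), (np.float64(0.108), 54), (np.float64(0.112), 57), (np.float64(0.116), 43), (np.float64(0.12), 53), (np.float64(0.124), 200), (np.float64(0.128), 373)]
tin 611 0.1283 [473.  242.3] [41.4 41.6] 25.0
tape 445 0.0982 [467.  245.3] [54.7 42.4] 61.0
notes 694 0.0734 [472.6 243. ] [65.8 65.5] 6.5
box 990 0.0395 [472.5 245.7] [ 68.9 105. ] 3.0
```

View pics/crop0.png

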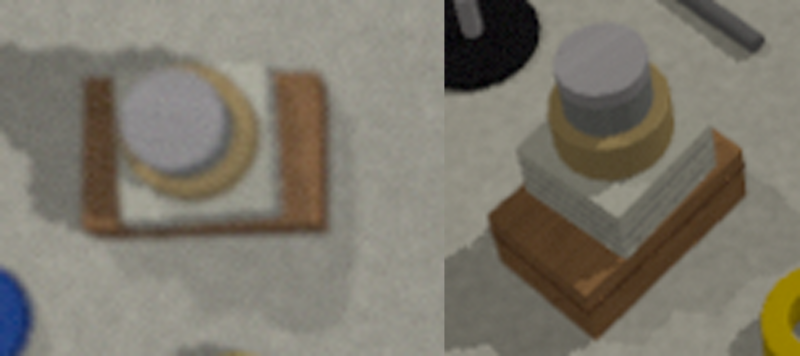

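The crop confirms the choice: silver tin on a tan ring, then the white block and the brown box, all lying flat. The two views agree to about 2 mm. Next I check reach and yaw options.

```bash
cat >> h.py <<'E'
pi=np.pi
PL=dict(dish=(.6525,-.239),spindle=(.6245,.2225),notetray=(.6297,.016),cardtray=(.4451,-.231))
PILE=(.4727,.2413)
def rpy(yawdeg): return [pi,0,np.deg2rad(yawdeg)]
E
python3 - <<'E'
from h import *
import pickle
for n,p,yaws in(("pile",PILE,(93,-87,6,-174,-84,96,-45,135)),("dish",PL["dish"],(93,-87,6,-45)),("spindle",PL["spindle"],(93,-87,6,-45)),("notetray",PL["notetray"],(-1.7,88.3,-91.7,178.3)),("cardtray",PL["cardtray"],(102.7,-77.3))):
  for y in yaws:
    o=[arm.inverse_kinematics([*p,z],rpy(y)) for z in(.03,.3)]
    print(n,y,[None if q is None else np.round(q,2).tolist() for q in o])
W=cloud(pickle.load(open("f0.pkl","rb"))["top"])
for x in np.arange(.1,.8,.1):
    print(round(x,1),[(round(y,1),float(np.nanmax(np.r_[-1,W[...,2][(abs(W[...,0]-x)<.05)&(abs(W[...,1]-y)<.05)]]).round(2))) for y in np.arange(.1,.75,.1)])
E
```

```text
pile 93 [[-0.55, 0.9, -0.01, 1.98, 0.04, 0.26, -0.55], [-0.61, 0.48, 0.08, 1.77, -0.05, 0.9, -0.46]]
pile -87 [[-0.24, 0.95, -0.54, 1.97, 1.01, 0.52, 1.67], [-0.05, 0.58, -0.84, 1.74, 0.49, 1.04, 2.13]]
pile 6 [[-0.67, 0.92, 0.19, 1.99, -0.56, 0.29, -1.48], [-0.9, 0.53, 0.56, 1.78, -0.34, 0.93, -1.66]]
pile -174 [[-0.44, 0.9, -0.19, 1.98, 0.52, 0.31, 0.61], [-0.32, 0.49, -0.37, 1.75, 0.22, 0.94, 0.89]]
pile -84 [[-0.23, 0.96, -0.56, 1.97, 1.02, 0.53, 1.72], [-0.05, 0.59, -0.85, 1.74, 0.5, 1.05, 2.17]]
pile 96 [[-0.55, 0.9, -0.02, 1.98, 0.06, 0.26, -0.51], [-0.6, 0.48, 0.07, 1.77, -0.04, 0.9, -0.41]]
pile -45 [[-0.13, 1.01, -0.75, 1.96, 1.16, 0.69, 2.28], [-1.19, 0.82, 1.31, 1.79, -0.85, 1.23, -1.99]]
pile 135 [[-0.51, 0.9, -0.09, 1.98, 0.26, 0.27, -0.03], [-0.48, 0.48, -0.12, 1.76, 0.07, 0.91, 0.15]]
dish 93 [[0.39, 1.04, -0.22, 1.45, 0.3, 0.69, 0.1], [0.22, 0.73, 0.13, 1.24, -0.09, 1.17, 0.41]]
dish -87 [[0.78, 1.31, -1.2, 1.42, 1.24, 1.26, 2.65], [-0.17, 1.04, 1.3, 1.27, -0.98, 1.5, -2.08]]
dish 6 [[0.18, 1.05, 0.22, 1.46, -0.31, 0.67, -0.93], [0.05, 0.78, 0.52, 1.25, -0.38, 1.2, -
[... 1720 characters left out ...]
loat64(0.1), 0.04), (np.float64(0.2), 0.1), (np.float64(0.3), 0.1), (np.float64(0.4), 0.03), (np.float64(0.5), 0.2), (np.float64(0.6), 0.01), (np.float64(0.7), 0.01)]
0.5 [(np.float64(0.1), 0.03), (np.float64(0.2), 0.13), (np.float64(0.3), 0.13), (np.float64(0.4), 0.01), (np.float64(0.5), 0.2), (np.float64(0.6), 0.19), (np.float64(0.7), 0.01)]
0.6 [(np.float64(0.1), 0.02), (np.float64(0.2), 0.04), (np.float64(0.3), 0.01), (np.float64(0.4), 0.01), (np.float64(0.5), 0.2), (np.float64(0.6), 0.19), (np.float64(0.7), 0.0)]
0.7 [(np.float64(0.1), 0.02), (np.float64(0.2), 0.01), (np.float64(0.3), 0.03), (np.float64(0.4), 0.2), (np.float64(0.5), 0.2), (np.float64(0.6), 0.2), (np.float64(0.7), -1.0)]
```

```bash
cat >> h.py <<'E'
def st(tag):
    s=arm.get_state(); print(tag,"t",round(s["t"],1),"tcp",np.round(s["tcp_pos"],4),"w",round(s["gripper_width"],4),"gf",round(s["grasp_force"],1),"F",np.round(s["force"],1)); return s
def pick(xy,z,yaw,zs,up):
    arm.move_pose([*xy,zs],rpy(yaw)); arm.servo_line([*xy,z]); st("at")
    arm.grip(0.0); st("gripped"); arm.servo_line([*xy,up],rate=.12); return st("lifted")
def carry(xy,yaw,up): arm.move_pose([*xy,up],rpy(yaw))
def place(xy,z,up,stop=4):
    arm.servo_line([*xy,z+.03]); arm.sleep(.3)
    hit=arm.servo_line([*xy,z-.004],rate=.03,contact_N=stop); s=st(f"down hit={hit}")
def release(w,xy,up):
    arm.grip(w); st("open"); arm.servo_line([*xy,up]); st("clear")
def shot(n,crop=None,tag=""):
    f=grab_frame(n); im=f["frame"]
    if crop: a,b,c,d=crop; im=cv2.resize(im[b:d,a:c],None,fx=min(800/(c-a),600/(d-b)),fy=min(800/(c-a),600/(d-b)),interpolation=2)
    cv2.imwrite(f"pics/{tag}.png",im[:,:,::-1]); return f
E
python3 - <<'E'
from h import *
arm.servo_line([.224,.583,.36]); st("up")
s=pick(PILE,.101,93,.25,.25)
f=shot("side",(120,200,360,440),"tin1")
E
```

```text
up t 1.1 tcp [0.2239 0.5824 0.359 ] w 0.0852 gf 0.0 F [-0.4  0.1 -1.7]
at t 3.9 tcp [0.4732 0.2417 0.1017] w 0.0853 gf 0.0 F [-0.4 -0.3 -0.2]
gripped t 4.3 tcp [0.473  0.2414 0.1017] w 0.0401 gf 59.9 F [-0.3 -0.   4.8]
lifted t 5.7 tcp [0.4722 0.2411 0.2493] w 0.04 gf 60.4 F [ 0.6 -0.3 -0.7]
```

View pics/tin1.png

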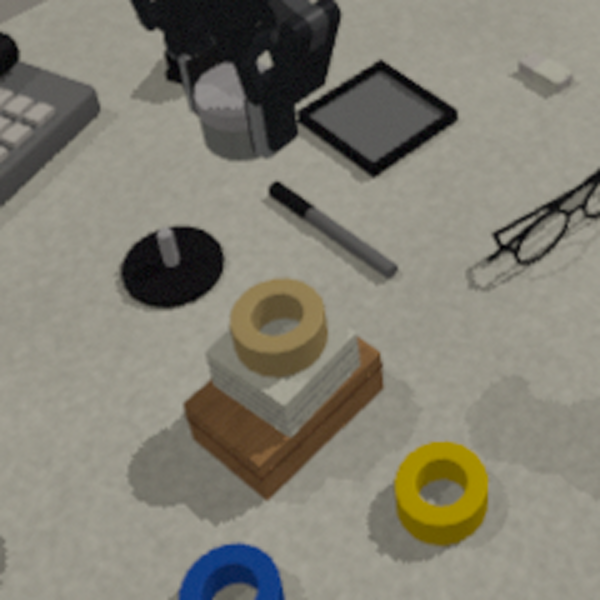

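The tin is held level at crop (232,110), and the pile below is undisturbed: tape at (278,325), notes and box still stacked. Next I carry it to the dish.

Run:
```python
from h import *
xy=PL["dish"]
carry(xy,93,.25); place(xy,.007,.25); release(.085,xy,.2)
f=grab_frame("top"); g=grab_frame("side")
for n,q in(("top",f),("side",g)):
    P=layer(q,xy,.045,.02,.06)
    Q=P[P[:,2]>np.percentile(P[:,2],95)-.006];r=cv2.minAreaRect((Q[:,:2]*1000).astype(np.float32));print("tin",n,np.median(Q[:,2]).round(4),np.round(r[0],1),np.round(r[1],1))
    P=layer(q,PILE,.06,.092,.106);r=cv2.minEnclosingCircle((P[:,:2]*1000).astype(np.float32));print("tape",n,len(P),np.median(P[:,2]).round(4),r)
    P=layer(q,PILE,.07,.067,.08);r=cv2.minAreaRect((P[:,:2]*1000).astype(np.float32));print("notes",n,np.median(P[:,2]),r)
a=cv2.resize(f["frame"][150:210,430:510],(560,420),interpolation=2)
cv2.imwrite("pics/tin2.png",a[:,:,::-1])
```

```text
down hit=True t 10.4 tcp [ 0.6523 -0.2389  0.0083] w 0.0403 gf 63.7 F [-0.5  1.1  5.6]
open t 10.9 tcp [ 0.6512 -0.2385  0.0072] w 0.0851 gf 0.0 F [-0.8  0.7  0.6]
clear t 12.3 tcp [ 0.6518 -0.2387  0.1989] w 0.0848 gf 0.0 F [0.7 0.6 0.5]
tin top 0.0329 [ 651.1 -239.6] [39.8 41.3]
tape top 514 0.0977 ((473.27685546875, 239.97274780273438), 27.837533950805664)
notes top 0.07296273615212118 ((471.877685546875, 241.23483276367188), (65.32835388183594, 64.81333923339844), 6.601385116577148)
tin side 0.0332 [ 650.7 -237. ] [40.5 41.8]
tape side 765 0.0981 ((473.66717529296875, 242.57595825195312), 28.65302085876465)
notes side 0.0734921618639297 ((472.2686767578125, 242.8733367919922), (65.22305297851562, 64.96959686279297), 5.957281112670898)
```

View pics/tin2.png

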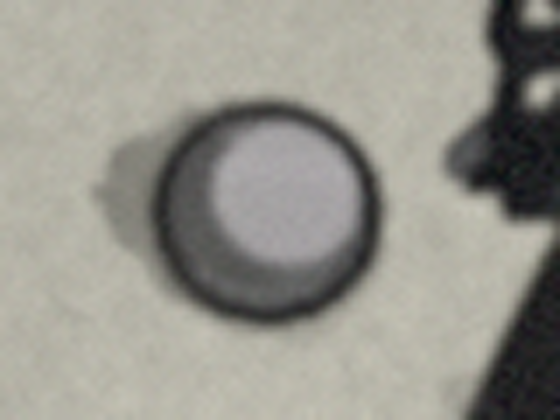

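The tin stands in the dish: tin at (290,190) in the crop, inside the rim centred on (268,212), top at 33 mm. Now the tape.

Run:
```python
from h import *
p=(.4735,.2413)
carry(p,93,.2)
pick(p,.074,93,.2,.25)
xy=PL["spindle"]
carry(xy,93,.25); f=shot("side",(120,190,320,340),"tape1")
```

```text
at t 15.5 tcp [0.4741 0.2415 0.0747] w 0.0853 gf 0.0 F [0.  0.4 0.1]
gripped t 15.9 tcp [0.474  0.2416 0.0753] w 0.0541 gf 62.7 F [-0.3 -0.5  9.3]
lifted t 17.6 tcp [0.4731 0.2411 0.2494] w 0.0538 gf 62.9 F [-0.2 -0.2 -0.5]
```

View pics/tape1.png

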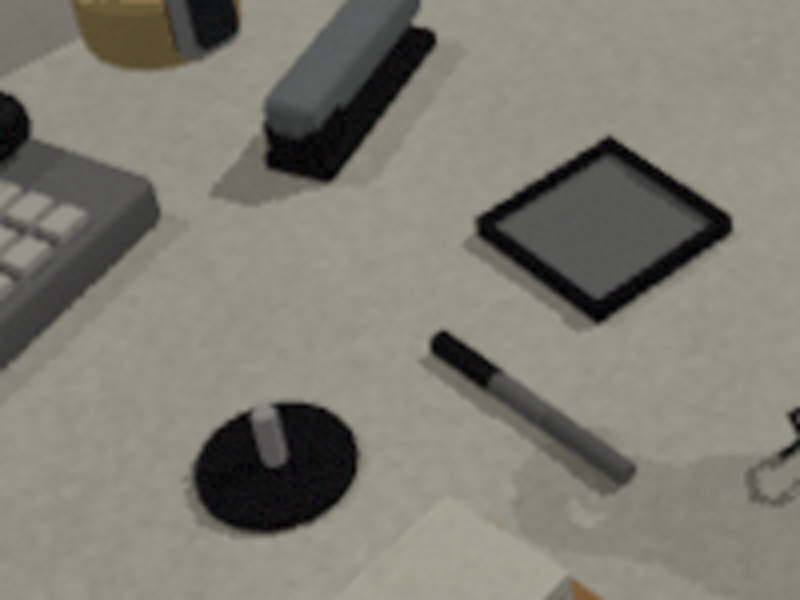

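The tape is held level at the top left of the crop, with the spindle post at (268,435) and the note block left in place. Lowering.

Run:
```python
from h import *
xy=PL["spindle"]
hit=arm.servo_line([*xy,.047]); 
hit=arm.servo_line([*xy,.02],rate=.06,contact_N=8); print("post?",hit)
if not hit:
    place(xy,.009,.25); release(.085,xy,.2)
    f=grab_frame("top"); g=grab_frame("side")
    for n,q in(("top",f),("side",g)):
        P=layer(q,xy,.05,.026,.0385);r=cv2.minEnclosingCircle((P[:,:2]*1000).astype(np.float32));print("tape",n,len(P),np.median(P[:,2]).round(4),r)
        P=layer(q,PILE,.07,.067,.08);r=cv2.minAreaRect((P[:,:2]*1000).astype(np.float32));print("notes",n,np.median(P[:,2]),r)
        P=layer(q,PILE,.08,.033,.047);r=cv2.minAreaRect((P[:,:2]*1000).astype(np.float32));print("box",n,np.median(P[:,2]),r)
    im=g["frame"][250:400,150:350]; cv2.imwrite("pics/tape2.png",cv2.resize(im,(800,600),interpolation=2)[:,:,::-1])
```

```text
post? False
down hit=True t 21.9 tcp [0.6242 0.2224 0.0094] w 0.0538 gf 63.6 F [-1.1 -0.9  4.2]
open t 22.3 tcp [0.6232 0.2221 0.0083] w 0.0849 gf 0.0 F [ 0.4 -1.  -0.4]
clear t 23.7 tcp [0.6238 0.2223 0.199 ] w 0.0853 gf 0.0 F [-0.3 -0.2  0.1]
tape top 288 0.0318 ((622.9967041015625, 219.2871856689453), 27.776525497436523)
notes top 0.07269288366356738 ((487.6872253417969, 213.70623779296875), (50.46592712402344, 18.673490524291992), 29.3228816986084)
box top 0.039108018014714856 ((474.8205871582031, 200.72398376464844), (67.68279266357422, 18.602428436279297), 5.458191871643066)
tape side 565 0.0321 ((623.2112426757812, 222.5993194580078), 28.679126739501953)
notes side 0.07335334843399771 ((472.2866516113281, 242.82847595214844), (65.6209945678711, 65.61470794677734), 6.647418022155762)
box side 0.039446681071591695 ((472.80877685546875, 245.43807983398438), (70.57645416259766, 104.9209976196289), 2.7312099933624268)
```

View pics/tape2.png

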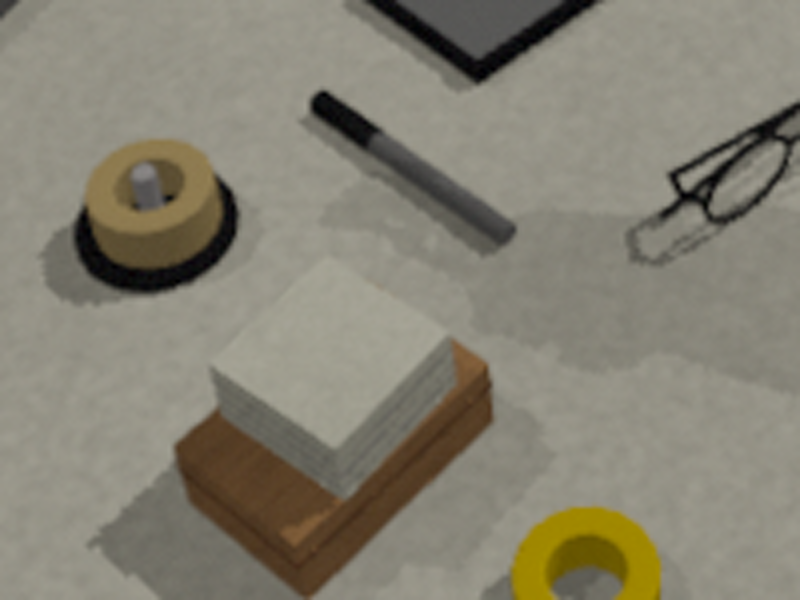

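The tape sits flat on the spindle with the post through it at (145,185). The notes and box are still stacked. Now the note block.

Run:
```python
from h import *
p=(.4725,.242)
carry(p,96.4,.2)
pick(p,.043,96.4,.2,.25)
xy=PL["notetray"]
carry(xy,88.3,.25); f=shot("side",(120,120,400,330),"notes1")
arm.servo_line([*xy,.06]); f=shot("side",(180,180,340,300),"notes2")
```

```text
at t 25.9 tcp [0.4731 0.2422 0.0437] w 0.0853 gf 0.0 F [-0.1  0.1  0.5]
gripped t 26.2 tcp [0.473  0.2423 0.0441] w 0.0631 gf 66.2 F [-0.2 -0.7  5.2]
lifted t 28.1 tcp [0.4721 0.2418 0.2494] w 0.0626 gf 65.6 F [-0.   0.3 -0.5]
```

View pics/notes2.png

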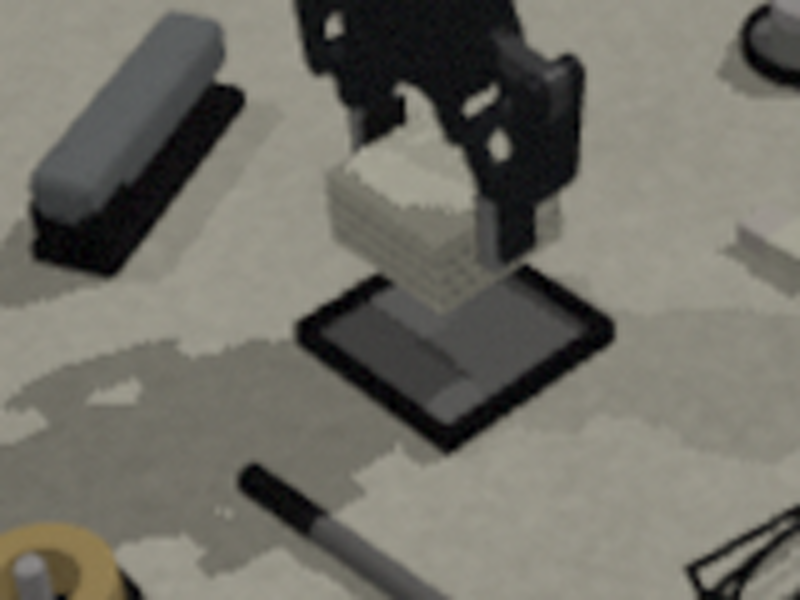

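The block hangs level over the square tray, squared up with it; the finger tip at (510,262) is well above the block's underside. Lowering.

Run:
```python
from h import *
xy=PL["notetray"]
place(xy,.008,.25); release(.085,xy,.2)
p=(.47,.243); carry(p,93,.3); 
arm.move_pose([.5,-.05,.35],rpy(93)); arm.sleep(.2)
f=grab_frame("top"); g=grab_frame("side")
for n,q in(("top",f),("side",g)):
    P=layer(q,xy,.055,.03,.05)
    if len(P): r=cv2.minAreaRect((P[:,:2]*1000).astype(np.float32));print("notes",n,np.median(P[:,2]),r)
    P=layer(q,PILE,.08,.033,.047);r=cv2.minAreaRect((P[:,:2]*1000).astype(np.float32));print("box",n,np.median(P[:,2]),r)
im=g["frame"][180:420,160:480]; cv2.imwrite("pics/notes3.png",cv2.resize(im,(800,600),interpolation=2)[:,:,::-1])
```

```text
down hit=True t 32.2 tcp [0.6294 0.016  0.0082] w 0.0627 gf 66.5 F [-0.9 -0.8  5.9]
open t 32.6 tcp [0.6284 0.0161 0.0072] w 0.0851 gf 0.0 F [-0.1 -0.2  0.1]
clear t 34.0 tcp [0.629  0.0161 0.1991] w 0.0847 gf 0.0 F [ 0.8  0.4 -0.2]
notes top 0.036792447958049805 ((628.40625, 15.082712173461914), (63.82825469970703, 65.58885955810547), 88.52350616455078)
box top 0.03888908574352823 ((473.0311279296875, 243.80795288085938), (69.28624725341797, 104.6556396484375), 3.238265037536621)
notes side 0.03716482659276184 ((628.37353515625, 17.34671401977539), (66.36073303222656, 67.2280044555664), 87.79801940917969)
box side 0.039358551789225274 ((473.2225341796875, 245.6321563720703), (69.40049743652344, 104.75608825683594), 3.440176486968994)
```

View pics/notes3.png

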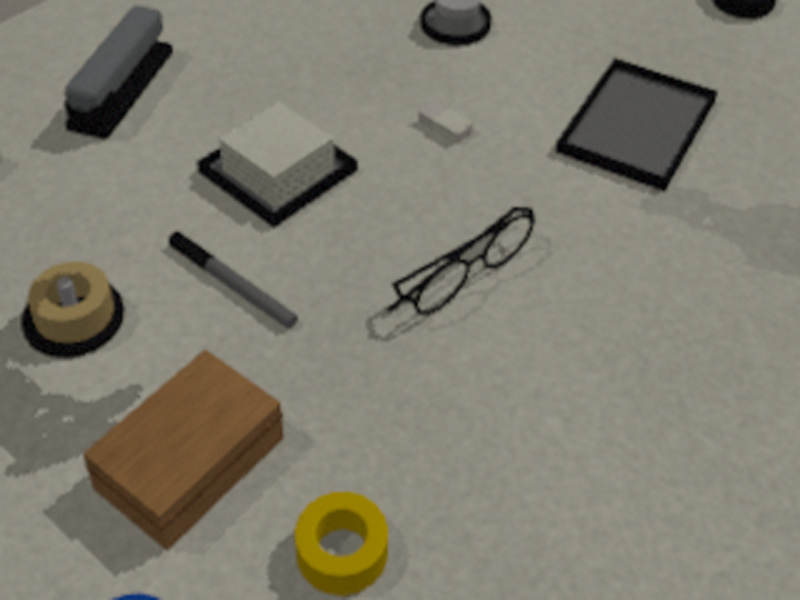

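The note block lies flat and square in its tray at (277,160). The glasses are untouched at (465,262) and the box stands alone at (185,445). Now the box.

Run:
```python
from h import *
p=(.4731,.2447)
pick(p,.005,93.3,.2,.25)
xy=PL["cardtray"]
carry(xy,102.7,.25); arm.servo_line([*xy,.07]); f=shot("side",(300,100,520,265),"box1"); st("above")
```

```text
at t 39.3 tcp [0.4737 0.2449 0.0058] w 0.0849 gf 0.0 F [0.  0.9 0.6]
gripped t 39.6 tcp [0.4735 0.2449 0.006 ] w 0.0671 gf 67.9 F [-1.1 -0.   5.1]
lifted t 41.8 tcp [0.4728 0.2445 0.2495] w 0.067 gf 67.3 F [ 0.5  0.6 -1.4]
above t 44.9 tcp [ 0.4457 -0.2313  0.0707] w 0.0673 gf 67.3 F [ 0.2  0.3 -1.1]
```

View pics/box1.png

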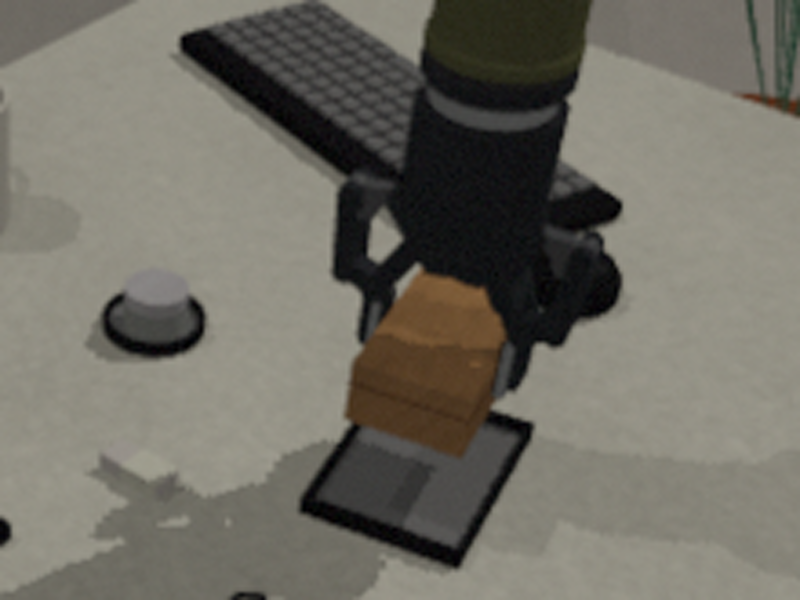

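The box is held level over the oblong tray and aligned with it, and the tin stands in the dish at (157,310). Lower, release, back off and check everything.

Run:
```python
from h import *
xy=PL["cardtray"]
place(xy,.010,.25); release(.085,xy,.25)
arm.move_pose([.45,.2,.35],rpy(93)); arm.sleep(.3)
f=grab_frame("top"); g=grab_frame("side")
for n,q in(("top",f),("side",g)):
    for o,c,r0,a,b in(("box",xy,.08,.034,.055),("notes",PL["notetray"],.055,.03,.05),("tin",PL["dish"],.045,.027,.05),("tape",PL["spindle"],.05,.026,.038)):
        P=layer(q,c,r0,a,b)
        if len(P)>5: r=cv2.minAreaRect((P[:,:2]*1000).astype(np.float32));print(o,n,np.median(P[:,2]).round(4),np.round(r[0],1),np.round(r[1],1),round(r[2],1))
im=g["frame"][150:375,160:460]; cv2.imwrite("pics/end.png",cv2.resize(im,(800,600),interpolation=2)[:,:,::-1])
```

```text
down hit=True t 46.5 tcp [ 0.445  -0.2309  0.01  ] w 0.0669 gf 68.4 F [-1.  -0.1  5.6]
open t 46.8 tcp [ 0.4443 -0.2306  0.0094] w 0.0853 gf 0.0 F [ 0.1 -0.4 -0.3]
clear t 48.6 tcp [ 0.4446 -0.2308  0.2494] w 0.0848 gf 0.0 F [ 0.2  0.3 -0.8]
box top 0.0428 [ 444.1 -231.4] [ 68.1 104.9] 12.6
notes top 0.0369 [628.4  15.1] [64.  66.1] 88.4
tin top 0.0327 [ 650.8 -238.6] [40.5 41.4] 2.2
tape top 0.0317 [622.9 220.4] [54.9 55.3] 78.6
box side 0.043 [ 444.3 -229. ] [ 68.6 108.6] 12.7
notes side 0.0372 [628.9  16.9] [67.2 67. ] 87.4
tin side 0.0327 [ 651.  -237.2] [39.6 44.9] 40.5
tape side 0.0321 [623.2 223.3] [53.9 56. ] 82.7
```

View pics/end.png

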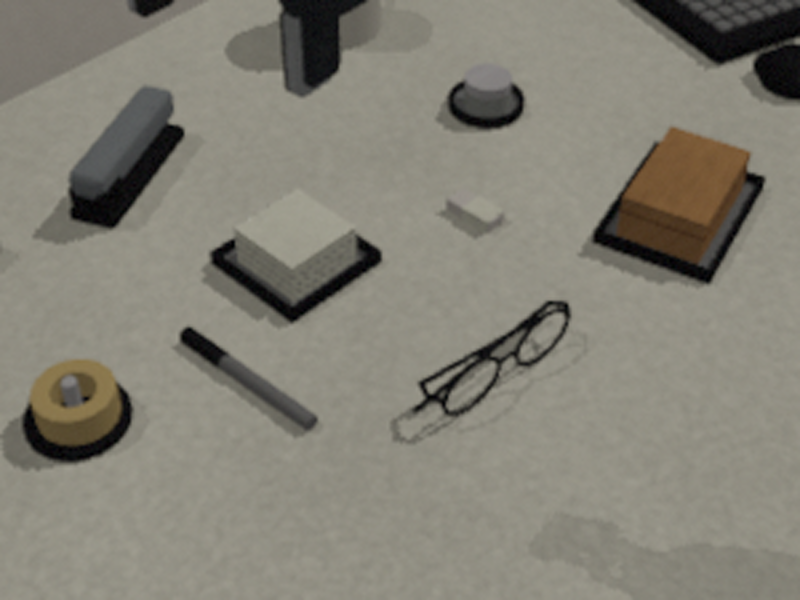

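All four are in their places: tin (488,92), notes (297,250), box (685,195) and tape (75,405). The spectacles are unmoved at (495,360) and the gripper is clear.

```bash
python3 -c "
from rig import arm
print(arm.sign_off())"
```

```text
the job is handed in; nothing more can be done
None
```

The job is handed in: tin, tape roll, note block and card box each measured about 3 mm or less from the centre of their place, flat and squared up, with the spectacles unmoved in the last picture; no verdict was returned.

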